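# Take a reading with a pyrometer through the open port of a test kiln

### The job

Draw the pyrometer up out of its firebrick holder by the handle and lower its stem straight down through the one port in the kiln's lid that stands open, until the dark immersion line on the stem is level with the top of the lid. The stem must never touch the lid, the walls of the port or anything else of the kiln: keep it upright and centred in the port, do not bump the kiln with the arm, and leave the bungs and everything else on the table undisturbed. Finish while still holding the pyrometer by its handle, steady in that position; do not let go.

Things in the scene. Friction and masses are not known exactly. Their poses are not given: they have to be found in the camera images.
- probe_grip (a point): hand-held pyrometer: centre of its upright grey handle, a block 22 mm thick (along its own x), 40 mm wide (own y) and 70 mm tall; own z up; 0.10 to 0.17 kg in all. At the start it stands upright in the holder, turned any way, with this point 157 mm above the table; lifting it 100 mm brings the tip level with the brick's top
- probe_tip (a point): lower end of the pyrometer's straight white ceramic stem, on its axis, 143 mm below the handle's centre. The stem is 8 mm across and 100 mm long; between it and the handle is a round steel collar, 24 mm across and 8 mm high, that rests on the brick's top at the start
- probe_line (a point): immersion line: thin dark ring round the stem, 70 mm above the tip and 73 mm below the handle's centre; this point is on the stem's axis
- holder: half firebrick stood on end, the pyrometer's rest: 64 mm (its x) by 114 mm (its y), 114 mm high, cream, with one upright hole 13 mm across and 108 mm deep at the middle of its top; does not move; origin under its centre on the table
- kiln: small bench test kiln, does not move: steel case 210 x 210 mm, cream brick lid 40 mm thick, top of the lid 155 mm above the table; lid handle out to 37 mm on its -x side, switch box 51 mm out on its +y side (110 mm high, its knob to 125 mm); under the lid an empty chamber, its floor 37 mm above the table. Origin under its centre on the table
- port_1 (a point): centre of the mouth of a round port (bore 20 mm across, straight down through the 40 mm lid) at the lid's top, 155 mm above the table, 55 mm to the kiln's -y side of its middle; two of the three ports are shut by bungs, one is open, which one differs from start to start
- port_2 (a point): the same for the port in the middle of the lid
- port_3 (a point): the same for the port 55 mm to the kiln's +y side of its middle
- plug_1_top (a point): top of the knob of one white ceramic bung, on its axis: flange 34 mm across lying on the lid round the port it shuts, knob about 20 mm across, top 18 mm above the lid; loose, 0.04 kg
- plug_2_top (a point): the same for the other bung
- jar_a: white plastic engobe jar with a screw lid, 80 mm across, 121 mm high; loose bystander; origin under its centre on the table
- jar_b: white plastic engobe jar with a screw lid, 80 mm across, 121 mm high; loose bystander; origin under its centre on the table
- jar_c: white plastic engobe jar with a screw lid, 80 mm across, 121 mm high; loose bystander; origin under its centre on the table
- brush_pot: white pot 80 mm across, 95 mm high, with brushes standing in it up to 190 mm high; loose bystander; origin under its centre
- cup: small blue cup, 64 mm across, 55 mm high; loose bystander; origin under its centre
- bowl: white bowl standing upside down, 116 mm across, 52 mm high; loose bystander; origin under its centre
- bone_rib: flat wooden potter's rib, 100 x 45 x 6 mm, lying on the table; loose bystander; origin under its centre
Things that resemble listed ones, but are neither listed nor needed, are in the scene too. Leave any blue or green look-alike of the part that bears probe_grip alone.

How it is judged:
By the outcome, as a careful person would: the job done as asked, in the order asked, and still so for the second after the job is handed in, while the arm keeps its last pose, push and grip.
It also fails if it takes over 58 s, if anything falls off the work surface, if the arm or the gripper's body presses on something with over 40 N, if the wrist force passes 120 N, or if a joint passes its speed limit or range.

### The arm

A 6-joint arm with a two-finger parallel gripper is mounted at the origin on the work surface. World frame = base frame: x ahead of the robot, y to its left, z up, the work surface at z = 0. Lengths are in m, angles in rad, forces in N, time in s.
With the tool pointing down it reaches from about 0.3 to 0.775 m from the base axis. Payload 14.6 kg.
Tool frame: the origin (TCP) lies at the very end of the fingers, on their centre line; the grasp point (between the pads) lies 19 mm behind it; z points along the fingers, y is the direction in which the jaws open and shut (so a half turn about z gives the same grasp; the last joint's range is limited). The gripper opens to 94 mm and grips with 3 to 60 N. Pads are 16 mm wide; open, the fingers measure 119 mm over their backs; the gripper's body (75 mm by 177 mm) begins 78 mm behind the grasp point.
Start: joints at [1.107, 0.3, 1.521, -0, 1.321, -0.067], TCP at [0.213, 0.507, 0.205] pointing down, gripper open.
Joint ranges: [-3.03, 3.03], [-0.79, 2.21], [0.23, 2.52], [-1.04, 4.18], [0, 3.07], [-2.55, 2.55]. Speed limits (rad/s): [2.22, 2.22, 2.57, 3.14, 3.14, 3.14].

### API

Orientations are given as a unit quaternion [w, x, y, z].
In Python, from workcell import sensors, optics, env, finder gives the robot as it stands.
- The arm moves only by the shell command python3 -m jog 'ROWS' [FORCE]. ROWS is JSON, a list of rows, each a list of 5 numbers: the opening, from 0 (shut) to 1 (fully open), then the shift along the tool's x, y, z in mm, then the turn about the tool's z in rad. In form: [[hand, x, y, z, twist], ...]. A call has 1 to 10 rows; each row is the pose to reach, as a shift and turn from the pose commanded when the call began, along the tool's axes at that moment; what a row does not reach only later rows make up. A row lasts 1/12 s, in which the tool goes at most 41.7 mm and 7.16 degrees, less where a joint would pass 70% of its speed; a pose out of reach is approached as far as the arm can. A call with a gripper value outside its range is refused whole. The fingers move at their own pace and stop on an object; FORCE is the grip in N (left out, the last holds). Time passes only in rows, so rows that repeat a pose let the fingers close. It gives the time, the measured TCP pose, the force and the opening at its end, in the units of the state.
- sensors.read_state(): the state, without advancing time (a new reading comes with each control period).
- optics.camera(name): name is "side" or "top" or "wrist"; returns the picture (400x640x3 uint8, red, green, blue); there is no depth.
- optics.camera_info(name): a dict with "K" (3x3 intrinsics, pixels), "k1" (the pictures are not rectified: a ray, as slopes to the right and down, at radius r is drawn at 1 + k1 r^2 times it, then the intrinsics apply), "R" (3x3) and "t" (3): a world point X has camera coordinates R X + t. Camera axes: x right, y down, z forward; pixel columns grow to the right and rows downward; lengths in m; the calibration is good to about 2 mm. A picture is of the moment at which its call begins: read the wrist's pose just before it. camera_info takes no time and is no camera call; for the wrist camera it gives the pose at the moment of the call.
- env.hand_in(): hands the job in, once; it reports no verdict.
Trained networks look in the newest picture that a camera, given by its name, has taken for a name from the list of things; names that differ only in an ending like _2 or _b are one class to them, and where a whole thing is asked for, a point or a joint stands for the part that bears it (a point fixed in the world has none). Each returns a list of dicts, best first, with "conf" (0 to 1); they miss things now and then, are a little off and sometimes report something else, mostly with a low value. They report only what shows in the picture. A call takes as long as a camera call. They do not tell look-alikes from the thing itself.
- finder.look_for(label, camera): "at" ([row, column] as shares, 0 to 1, of the picture: columns of its width, rows of its height, amid what is visible of it).
- finder.cut_out(label, camera): "mask" (400x640 bool, what is visible of it) and "at" ([row, column] as shares, 0 to 1, of the picture: columns of its width, rows of its height, amid what is visible of it).
The state is a dict: "t": time; "joint_pos": joint angles; "dq": joint speeds; "joint_torque": joint torques, N m; "eef_pos": TCP position; "eef_rot": TCP orientation; "ft_force": force on the tool from outside, world axes, zero at the start; "torque": the same for the moment, N m; "width": finger opening in m.
Only numpy, scipy, OpenCV 4.12 (cv2) and the standard library are available. Lean on these libraries where they do the work, as an engineer would, in place of code of your own. Each camera call takes 0.05 s, during which the arm holds its last target.

## Working session

There is one attempt and no reset: what is moved stays moved. The work goes in short steps, Python scripts to look and compute and a shell command to move; the robot and the scene stay as the last step left them, time stands still between calls to the robot, and variables do not carry over. Pictures are saved under pics/ and viewed, and the job is handed in when it is done.

```bash
ls; mkdir -p pics; python3 - <<'E'
from workcell import sensors, optics
import cv2
print(sensors.read_state())
for n in ("side","top","wrist"):
    i=optics.camera_info(n); im=optics.camera(n)
    cv2.imwrite(f"pics/{n}0.png",im[:,:,::-1]); print(n,i)
E
```

```text
pics
{'t': 0.0, 'joint_pos': array([ 1.10739865e+00,  3.00479528e-01,  1.52160918e+00, -1.76615709e-05,
        1.32067485e+00, -6.65941120e-02]), 'dq': array([ 8.77847553e-04, -8.36131787e-04,  8.92370837e-04,  1.24241703e-05,
       -2.71050661e-03, -8.45139544e-04]), 'joint_torque': array([-1.33358819e-03, -5.31824470e+01, -3.52719426e+01,  7.06800004e-02,
        2.45752058e-02, -8.07385049e-05]), 'eef_pos': array([0.21244339, 0.50702305, 0.20486981]), 'eef_rot': array([-1.45077871e-04,  1.97100537e-01,  9.80383107e-01, -5.67260109e-04]), 'ft_force': array([-0.66710199,  0.0257588 , -0.06560492]), 'torque': array([-0.00249507,  0.00917058,  0.02061637]), 'width': 0.09416486968592544}
side {'K': array([[413.97236285,   0.        , 317.76161471],
       [  0.        , 413.97236285, 205.78853444],
       [  0.        ,   0.        ,   1.        ]]), 'k1': -0.10556370383489065, 'R': array([[ 0.67885678, -0.7339783 , -0.02072034],
       [-0.38154518, -0.32850014, -0.86400864],
       [ 0.62735696,  0.59444387, -0.50305043]]), 't': array([-0.3322248 ,  0.30994159,  1.1881532 ])}
top {'K': array([[400.36262455,   0.        , 317.95991573],
       [  0.        , 400.36262455, 200.2009182 ],
       [  0.        ,   0.        ,   1.        ]]), 'k1': -0.02793160063337651, 'R': array([[-0.02061714, -0.99966563, -0.01560622],
       [-0.98919044,  0.0226628 , -0.14487465],
       [ 0.14517989,  0.01245063, -0.98932693]]), 't': array([0.06385341, 0.52413531, 1.30700588])}
wrist {'K': array([[317.41991263,   0.        , 320.46166306],
       [  0.        , 317.41991263, 199.44975864],
       [  0.        ,   0.        ,   1.        ]]), 'k1': 0.0045630649854875305, 'R': array([[ 0.38686492,  0.92213444, -0.00190027],
       [ 0.89666351, -0.37569643,  0.23419382],
       [ 0.21524426, -0.09230528, -0.97218807]]), 't': array([-0.54850954, -0.02319361,  0.39074095])}
```

View pics/side0.png

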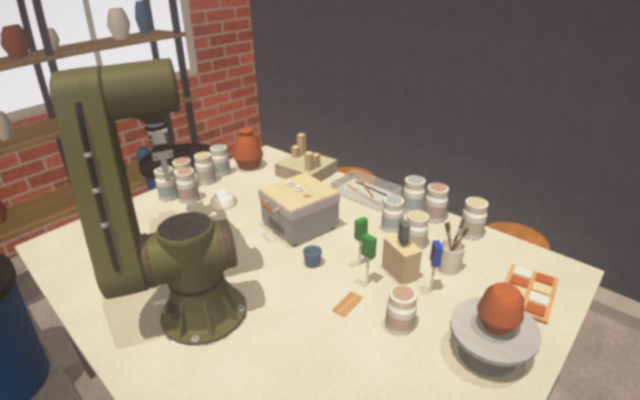

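View pics/top0.png

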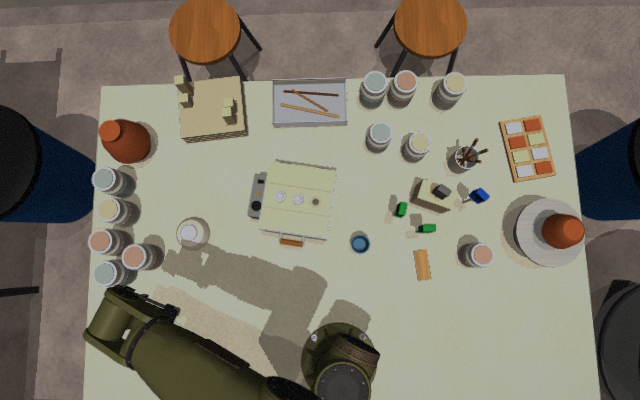

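View pics/wrist0.png

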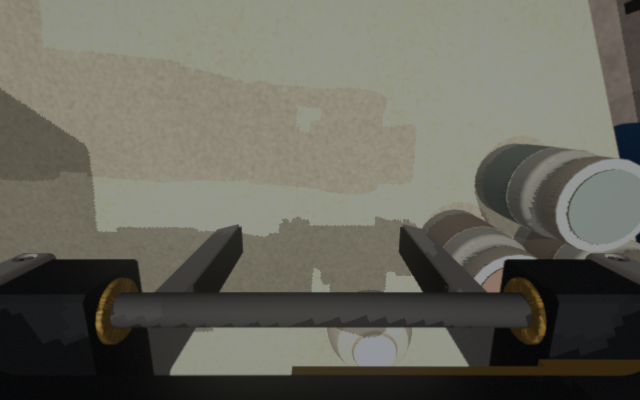

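The top view shows the grey handle in the brick at about (441,191). Look-alikes are green at (400,209) and (428,228), and blue at (480,195). On the kiln the dark port is at (316,202), with white bungs at (280,197) and (298,199). Next, crops and measurement.

```bash
cat > h.py <<'E'
import numpy as np, cv2
from workcell import sensors, optics
from scipy.spatial.transform import Rotation as Ro
def proj(n,X,i=None):
    i=i or optics.camera_info(n); c=np.atleast_2d(X)@i['R'].T+i['t']; s=c[:,:2]/c[:,2:]
    s=s*(1+i['k1']*(s**2).sum(1,keepdims=True)); K=i['K']
    return s*[K[0,0],K[1,1]]+K[:2,2]
def ray(n,uv,i=None):
    i=i or optics.camera_info(n);K=i['K']
    d=(np.array(uv,float)-K[:2,2])/[K[0,0],K[1,1]]; s=d.copy()
    for _ in range(20): s=d/(1+i['k1']*(s**2).sum())
    return -i['R'].T@i['t'], i['R'].T@np.r_[s,1]
def atz(n,uv,z,i=None):
    o,d=ray(n,uv,i); return o+d*(z-o[2])/d[2]
def crop(im,x0,y0,x1,y1,f,name):
    cv2.imwrite('pics/'+name,cv2.resize(im[y0:y1,x0:x1,::-1],None,fx=f,fy=f,interpolation=cv2.INTER_CUBIC))
E
python3 - <<'E'
from h import *
t=cv2.imread('pics/top0.png')[:,:,::-1]; s=cv2.imread('pics/side0.png')[:,:,::-1]
crop(t,380,150,510,250,6,'t1.png'); crop(t,240,150,350,250,6,'t2.png'); crop(s,340,190,460,300,5,'s1.png'); crop(s,240,160,360,260,5,'s2.png')
for n,uv,z in [('top',(441,191),.192),('side',(405,231),.16),('top',(316,202),.155),('top',(298,199),.173),('top',(280,197),.173),('top',(480,195),.1),('top',(400,209),.1),('top',(428,228),.1)]:
    print(n,uv,atz(n,uv,z).round(3))
E
```

```text
top (441, 191) [ 0.522 -0.316  0.192]
side (405, 231) [ 0.531 -0.326  0.16 ]
top (316, 202) [0.503 0.057 0.155]
top (298, 199) [0.511 0.111 0.173]
top (280, 197) [0.518 0.166 0.173]
top (480, 195) [ 0.521 -0.468  0.1  ]
top (400, 209) [ 0.482 -0.209  0.1  ]
top (428, 228) [ 0.419 -0.295  0.1  ]
```

View pics/t1.png

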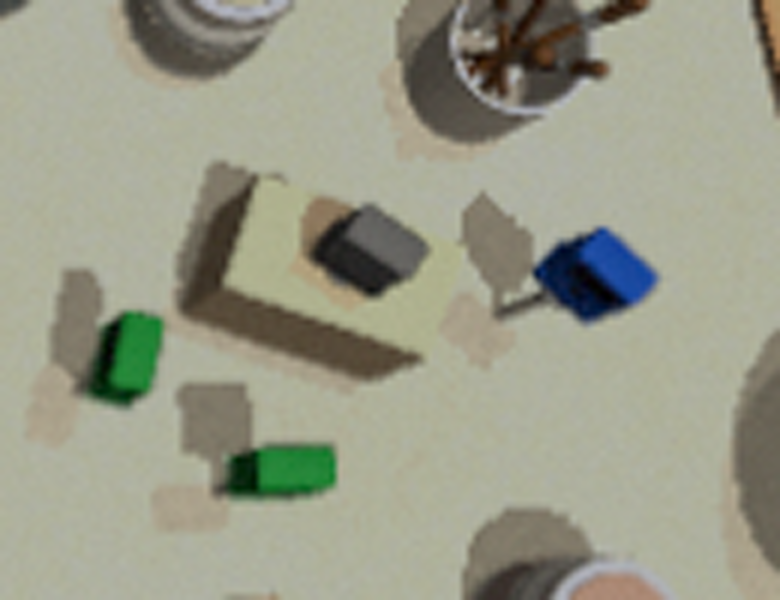

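View pics/t2.png

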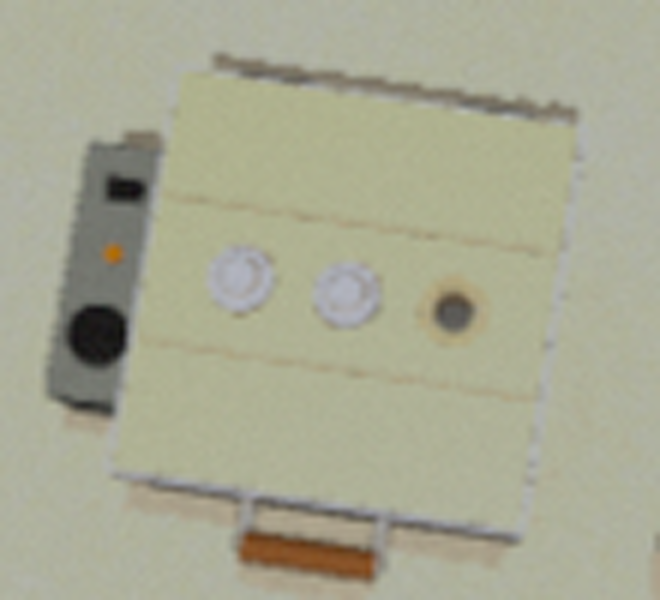

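View pics/s1.png

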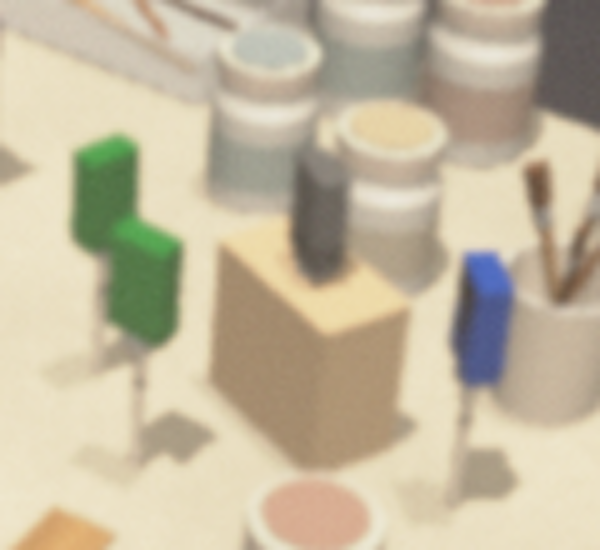

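View pics/s2.png

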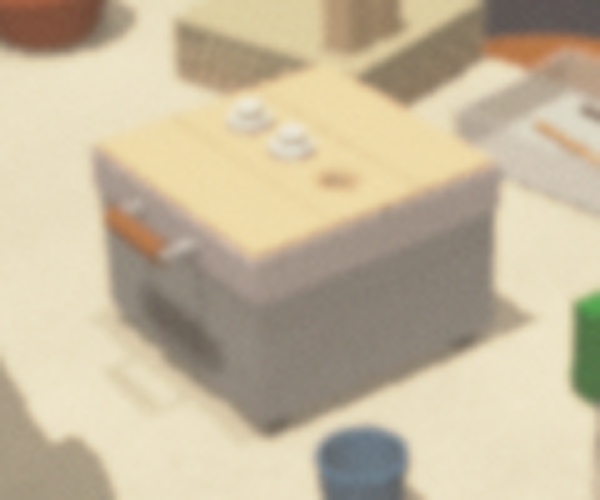

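Port_1 (−y side) is the open one: dark bore at top (315,202), with the bungs in the middle and +y ports spaced at the expected 55 mm. The grey handle standing in the brick is the pyrometer; the green and blue ones stand outside it. Now the hover move, in tool axes.

```bash
cat >> h.py <<'E'
def plan(target,ydir=None):
    s=sensors.read_state(); q=s['eef_rot']; R=Ro.from_quat(np.r_[q[1:],q[0]]).as_matrix()
    d=R.T@(np.array(target)-s['eef_pos'])*1000
    tw=None
    if ydir is not None:
        v=R.T@np.r_[ydir,0]; tw=np.arctan2(-v[0],v[1]); tw=(tw+np.pi/2)%np.pi-np.pi/2
    print('tool x',R[:,0].round(3),'y',R[:,1].round(3),'z',R[:,2].round(4)); print('shift mm',d.round(1),'twist',tw,'q6',s['joint_pos'][5].round(3),'t',s['t'])
    return d,tw
def state():
    s=sensors.read_state(); print(s['t'],s['eef_pos'].round(4),s['ft_force'].round(2),s['width'].round(4))
E
python3 - <<'E'
from h import *
v=np.array([58,-43.]);v/=np.linalg.norm(v)
plan((.525,-.318,.33),v)
i=optics.camera_info('wrist'); print(-i['R'].T@i['t'])
# handle corners
for p in [(370,205),(428,247),(397,285),(340,240)]:
    print(atz('top',((p[0]+.5)/6-.5+380,(p[1]+.5)/6-.5+150),.192).round(4))
E
```

```text
tool x [-0.922  0.386  0.   ] y [ 0.386  0.922 -0.001] z [-4.e-04 -8.e-04 -1.e+00]
shift mm [-607.1 -640.3 -124.5] twist -1.329642003155854 q6 -0.067 t 0.15
[0.14889531 0.53316153 0.38434151]
[ 0.5441 -0.3186  0.192 ]
[ 0.5223 -0.346   0.192 ]
[ 0.5036 -0.3293  0.192 ]
[ 0.5268 -0.3025  0.192 ]
```

```bash
python3 -m jog '[[1,-30,-30,-40,0.1],[1,-60,-60,-80,0.2],[1,-90,-90,-110,0.3],[1,-118,-120,-124,0.4],[1,-146,-150,-124,0.5],[1,-174,-180,-124,0.6],[1,-202,-210,-124,0.7],[1,-230,-240,-124,0.8],[1,-258,-270,-124,0.9],[1,-286,-300,-124,1.0]]'; python3 - <<'E'
from h import *
plan((.525,-.322,.33),(.79,-.613))
E
```

```text
t: 0.98
eef_pos: [0.3477, 0.1523, 0.3294]
eef_rot: [0.0, 0.645, 0.764, 0.0]
ft_force: [-0.4, 0.1, 0.3]
width: 0.0935
tool x [-0.169  0.986  0.   ] y [0.986 0.169 0.001] z [ 6.e-04  2.e-04 -1.e+00]
shift mm [-497.5   94.8   -0.6] twist 0.8293725263185503 q6 0.147 t 0.9833
```

```bash
python3 -m jog '[[0.8,-41,8,0,0.08],[0.8,-82,16,0,0.16],[0.8,-123,24,0,0.24],[0.8,-164,32,0,0.32],[0.8,-205,40,0,0.4],[0.8,-246,48,0,0.5],[0.8,-287,56,0,0.6],[0.8,-328,64,0,0.7],[0.8,-369,72,0,0.8],[0.8,-410,80,0,0.83]]'; python3 -m jog '[[0.7,-30,5,0,0],[0.7,-54,8,0,0],[0.7,-54,8,0,0],[0.7,-54,8,0,0],[0.7,-54,8,0,0]]'; python3 - <<'E'
from h import *
plan((.525,-.322,.33),(.79,-.613))
i=optics.camera_info('wrist'); im=optics.camera('wrist')
cv2.imwrite('pics/w1.png',im[:,:,::-1])
print(proj('wrist',[(.525,-.322,.192)],i))
np.savez('w1.npz',**i)
E
```

```text
t: 1.82
eef_pos: [0.4973, -0.2369, 0.3289]
eef_rot: [-0.0, 0.899, 0.439, -0.0]
ft_force: [-0.4, 0.6, 1.0]
width: 0.0755
t: 2.23
eef_pos: [0.4707, -0.2818, 0.3292]
eef_rot: [-0.0, 0.897, 0.442, 0.0]
ft_force: [-0.3, 0.7, 1.2]
width: 0.0659
tool x [0.61  0.792 0.   ] y [ 0.792 -0.61  -0.   ] z [ 1.e-04  2.e-04 -1.e+00]
shift mm [ 1.3 67.5 -0.8] twist 0.0040025134365639925 q6 0.05 t 2.2333
[[387.72340487 188.70114905]]
```

View pics/w1.png

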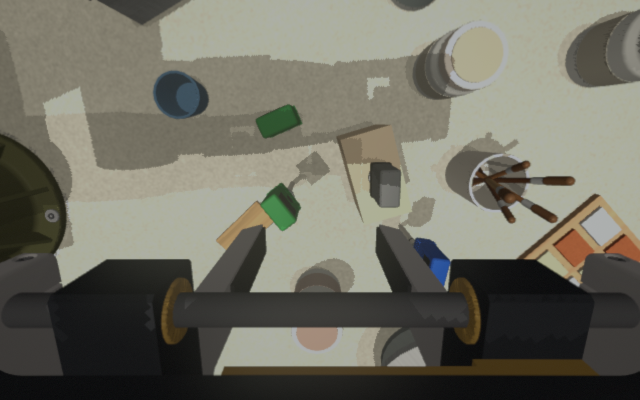

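The wrist view shows the grey handle at (386,185) in the brick, within 4 px of my prediction. Moving 67 mm along tool y.

```bash
python3 -m jog '[[0.65,0,30,0,0],[0.65,0,60,0,0],[0.65,0,67,0,0],[0.65,0,67,0,0],[0.65,0,67,0,0]]'; python3 - <<'E'
from h import *
plan((.525,-.322,.33),(.79,-.613))
i=optics.camera_info('wrist'); im=optics.camera('wrist')
crop(im,240,120,400,240,5,'w2.png'); cv2.imwrite('pics/w2f.png',im[:,:,::-1])
print(proj('wrist',[(.525,-.322,.192)],i))
np.savez('w2.npz',**i)
E
```

```text
t: 2.7
eef_pos: [0.5237, -0.3223, 0.3289]
eef_rot: [-0.0, 0.897, 0.442, -0.0]
ft_force: [-1.0, 0.2, -0.3]
width: 0.0615
tool x [0.609 0.793 0.   ] y [ 0.793 -0.609 -0.001] z [-5.e-04  4.e-04 -1.e+00]
shift mm [ 1.   0.8 -1.1] twist 0.004965116407501968 q6 0.044 t 2.7
[[322.25262502 189.0391075 ]]
```

View pics/w2.png

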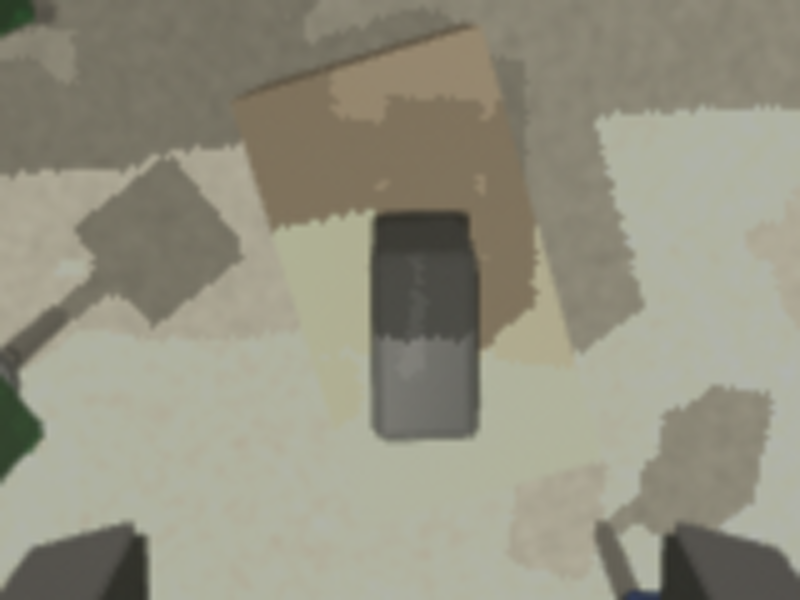

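The handle fills crop x 373–478; its top face is y 245–438, centre at about (325,188). Its sides are parallel to the tool axes.

```bash
python3 - <<'E'
from h import *
i=dict(np.load('w2.npz'))
f=lambda p:((p[0]+.5)/5-.5+240,(p[1]+.5)/5-.5+120)
P=[atz('wrist',f(p),.192,i) for p in [(373,247),(472,247),(478,437),(373,437)]]
P=np.array(P);print(P.round(4),[np.linalg.norm(P[k]-P[k-1]).round(4) for k in range(4)],P.mean(0))
d=P[1]-P[0]+P[2]-P[3]; w=P[3]-P[0]+P[2]-P[1]
print(np.arctan2(d[1],d[0]),np.arctan2(w[1],w[0])-np.pi/2)
plan((P.mean(0)[0],P.mean(0)[1],.140))
# bottom hints: handle bottom back edge at z=.122
for p in [(373,212),(468,212)]: print(atz('wrist',f(p),.122,i))
E
```

```text
[[ 0.5311 -0.3008  0.192 ]
 [ 0.5468 -0.3129  0.192 ]
 [ 0.5241 -0.3451  0.192 ]
 [ 0.5069 -0.3319  0.192 ]] [np.float64(0.0394), np.float64(0.0198), np.float64(0.0394), np.float64(0.0217)] [ 0.52721693 -0.32270256  0.192     ]
-0.6551338259385716 -3.7785637743057157
tool x [0.609 0.793 0.   ] y [ 0.793 -0.609  0.   ] z [ 2.e-04 -1.e-04 -1.e+00]
shift mm [  1.9   3.2 189.5] twist None q6 0.044 t 2.75
[ 0.52903051 -0.301125    0.122     ]
[ 0.54736843 -0.31521794  0.122     ]
```

```bash
python3 -m jog '[[0.65,2,3,30,0],[0.65,2,3,60,0],[0.65,2,3,90,0],[0.65,2,3,115,0],[0.65,2,3,140,0],[0.65,2,3,160,0],[0.65,2,3,175,0],[0.65,2,3,188,0],[0.65,2,3,188,0],[0.65,2,3,188,0]]' 20; python3 - <<'E'
from h import *
plan((.5272,-.3227,.14))
crop(optics.camera('wrist'),160,100,480,340,2.5,'w3.png')
crop(optics.camera('side'),340,160,480,290,5,'s3.png')
E
```

```text
t: 3.58
eef_pos: [0.5269, -0.3229, 0.142]
eef_rot: [0.0, 0.897, 0.442, 0.0]
ft_force: [0.7, 0.1, 0.1]
width: 0.061
tool x [0.61  0.793 0.   ] y [ 0.793 -0.61   0.   ] z [ 1.e-04 -1.e-04 -1.e+00]
shift mm [0.4 0.1 2. ] twist None q6 0.047 t 3.5833
```

View pics/w3.png

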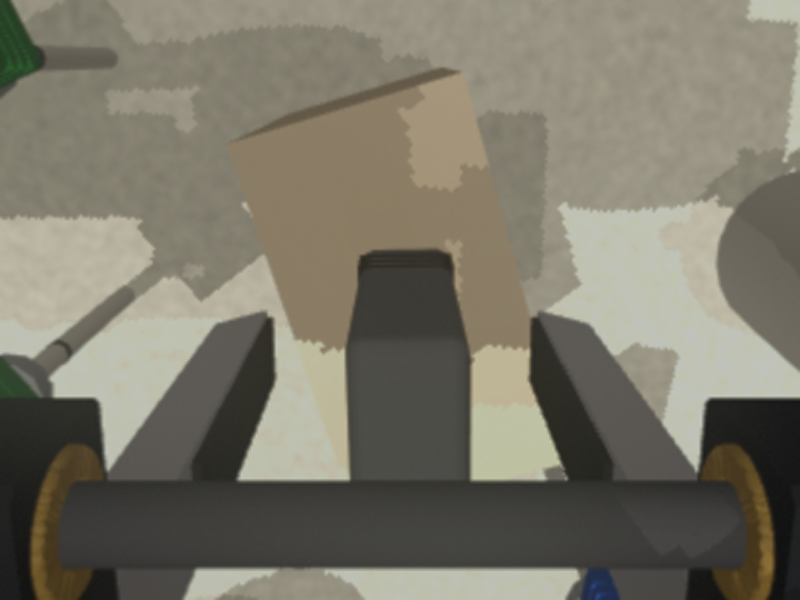

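View pics/s3.png

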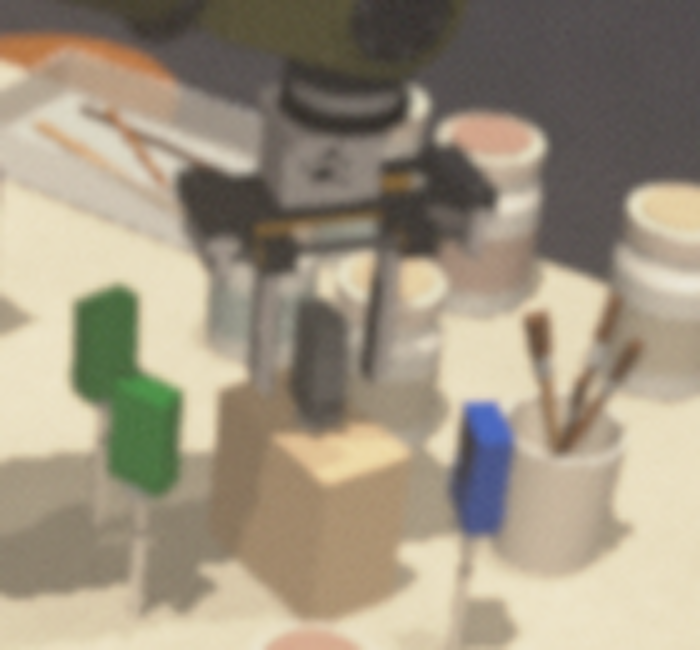

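The handle sits between the fingers, about 1.3 mm towards tool +y (handle centre at crop column 408, fingers' centre at 401). I'll correct that while closing.

```bash
python3 -m jog '[[0.6,0,1.3,2,0],[0.4,0,1.3,2,0],[0.15,0,1.3,2,0],[0.15,0,1.3,2,0],[0.1,0,1.3,2,0],[0.1,0,1.3,2,0],[0.1,0,1.3,2,0],[0.1,0,1.3,2,0],[0.1,0,1.3,2,0],[0.1,0,1.3,2,0]]' 30; python3 - <<'E'
from h import *
state(); plan((.5272,-.3227,.14))
E
```

```text
t: 4.52
eef_pos: [0.5282, -0.3242, 0.1392]
eef_rot: [-0.0, 0.897, 0.442, -0.0]
ft_force: [-1.6, 0.5, 0.7]
width: 0.0221Traceback (most recent call last):
  File "<stdin>", line 2, in <module>
  File "h.py", line 26, in state
    s=sensors.read_state(); print(s['t'],s['eef_pos'].round(4),s['ft_force'].round(2),s['width'].round(4))
                                                                                      ^^^^^^^^^^^^^^^^
AttributeError: 'float' object has no attribute 'round'
```

```bash
sed -i "s/s\['width'\].round(4)/round(float(s['width']),4)/" h.py; python3 -m jog '[[0.1,0,0,-8,0],[0.1,0,0,-22,0],[0.1,0,0,-40,0],[0.1,0,0,-60,0],[0.1,0,0,-80,0],[0.1,0,0,-100,0],[0.1,0,0,-120,0],[0.1,0,0,-140,0],[0.1,0,0,-160,0],[0.1,0,0,-180,0]]'; python3 -m jog '[[0.1,0,0,-5,0],[0.1,0,0,-5,0],[0.1,0,0,-5,0],[0.1,0,0,-5,0]]'; python3 - <<'E'
from h import *
state(); im=optics.camera('side'); cv2.imwrite('pics/s4f.png',im[:,:,::-1]); crop(im,330,120,490,280,3.7,'s4.png')
im=optics.camera('wrist'); cv2.imwrite('pics/w4.png',im[:,:,::-1])
s=sensors.read_state(); t=s['eef_pos']
for h in (0.019-0.0,.138-.019): pass
print(proj('side',[t+[0,0,.019],t+[0,0,.019-.073],t+[0,0,.019-.143]]))
E
```

```text
t: 5.35
eef_pos: [0.528, -0.3241, 0.3207]
eef_rot: [0.0, 0.897, 0.442, 0.0]
ft_force: [0.2, 0.5, -0.4]
width: 0.022
t: 5.68
eef_pos: [0.528, -0.3241, 0.3226]
eef_rot: [-0.001, 0.897, 0.442, -0.001]
ft_force: [0.7, -0.2, -2.7]
width: 0.0218
5.6833 [ 0.528  -0.3241  0.3226] [ 0.68 -0.19 -2.74] 0.0218
[[409.40253477 177.10412022]
 [407.16789021 199.77259835]
 [405.09897915 220.25604217]]
```

View pics/s4.png

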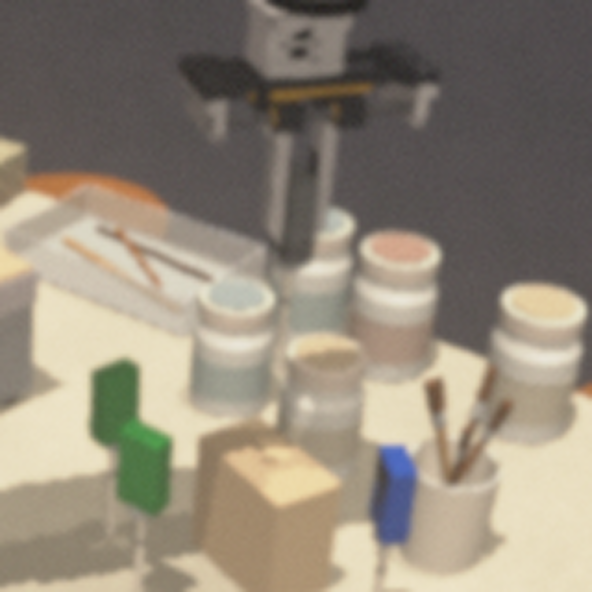

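View pics/w4.png

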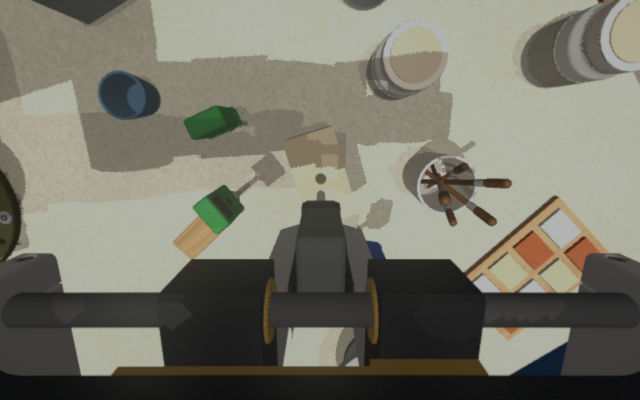

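Lifted clear, grip width 22 mm. In the wrist view the empty brick hole is at (320,180). Carrying it towards port_1 at this height (tip about 0.197, lid 0.155).

```bash
python3 -m jog '[[0.1,10,-9,0,0],[0.1,32,-28,0,0],[0.1,58,-51,0,0],[0.1,84,-74,0,0],[0.1,110,-96,0,0],[0.1,136,-119,0,0],[0.1,162,-142,0,0],[0.1,188,-165,0,0],[0.1,214,-187,0,0],[0.1,234,-205,0,0]]'; python3 -m jog '[[0.1,16,-14,0,0],[0.1,30,-26,0,0],[0.1,40,-35,0,0],[0.1,40,-35,0,0],[0.1,40,-35,0,0],[0.1,40,-35,0,0]]'; python3 - <<'E'
from h import *
state(); plan((.5035,.0575,.3226))
i=optics.camera_info('wrist'); im=optics.camera('wrist'); cv2.imwrite('pics/w5.png',im[:,:,::-1]); np.savez('w5.npz',**i)
im=optics.camera('side'); crop(im,240,110,370,250,4,'s5.png')
im=optics.camera('top'); crop(im,240,130,370,250,5,'t5.png')
E
```

```text
t: 6.62
eef_pos: [0.5079, -0.0116, 0.3237]
eef_rot: [-0.0, 0.897, 0.442, -0.0]
ft_force: [0.5, -0.0, -1.4]
width: 0.0214
t: 7.12
eef_pos: [0.5052, 0.0387, 0.3239]
eef_rot: [-0.0, 0.897, 0.442, -0.0]
ft_force: [0.1, -0.8, -1.2]
width: 0.0217
7.1167 [0.5052 0.0387 0.3239] [ 0.13 -0.76 -1.23] 0.0217
tool x [ 0.61   0.792 -0.   ] y [ 0.792 -0.61  -0.   ] z [-5.e-04 -2.e-04 -1.e+00]
shift mm [ 13.9 -12.8   1.3] twist None q6 0.66 t 7.1167
```

View pics/w5.png

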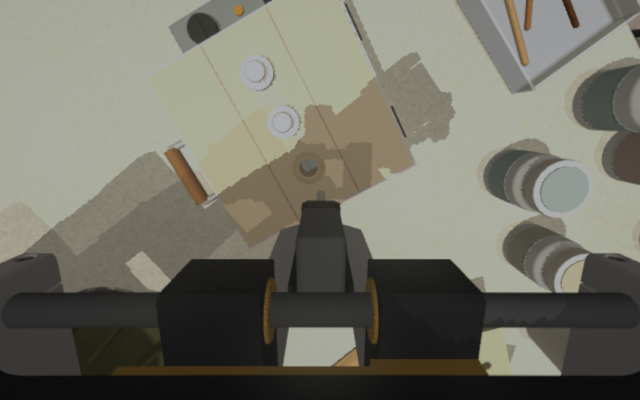

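View pics/s5.png

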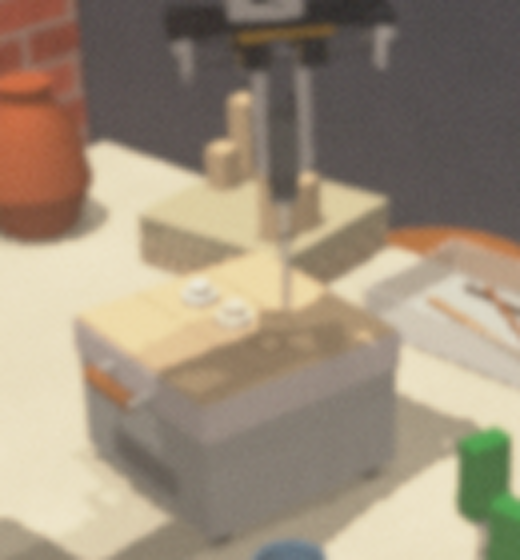

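View pics/t5.png

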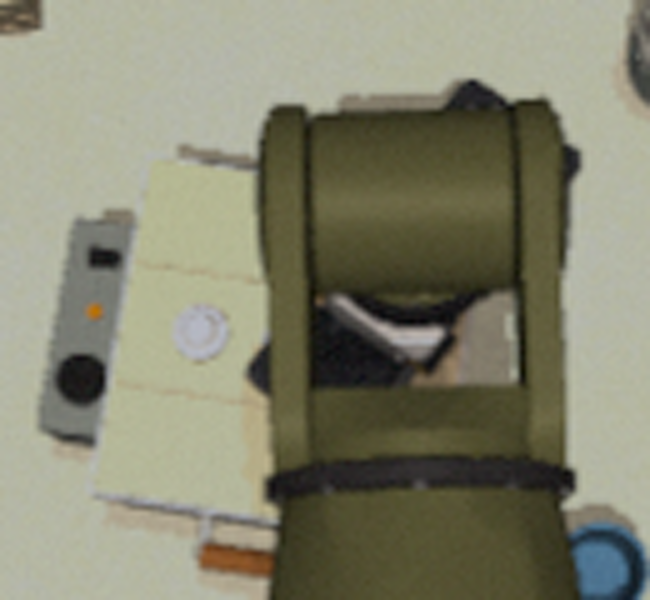

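The wrist view shows the open port at (309,167), the bungs at (284,122) and (256,71), and the stem at (320,197), just short of the port. The side view shows the stem hanging upright. Measuring precisely now.

```bash
python3 - <<'E'
from h import *
w5=cv2.imread('pics/w5.png')[:,:,::-1]; w4=cv2.imread('pics/w4.png')[:,:,::-1]
crop(w5,260,130,360,205,8,'w5c.png'); crop(w4,270,130,370,205,8,'w4c.png')
E
```

```text
(no output)
```

View pics/w5c.png

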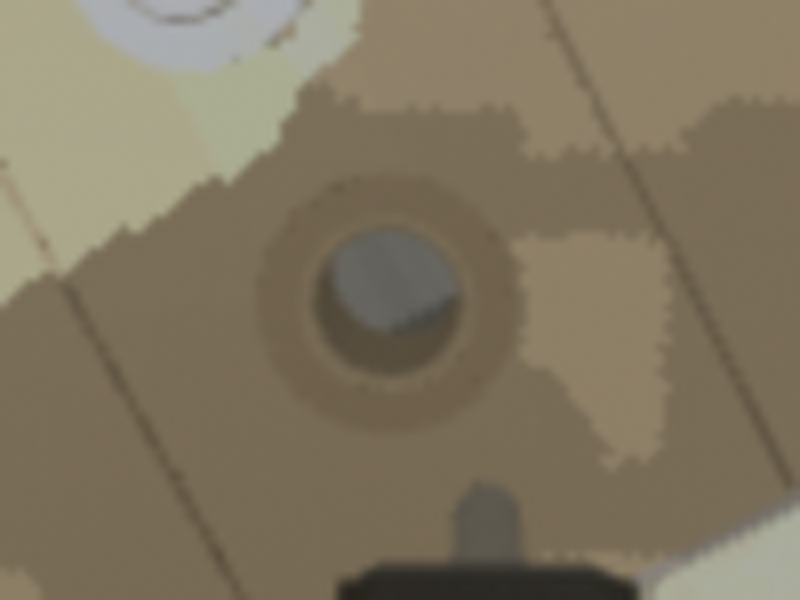

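View pics/w4c.png

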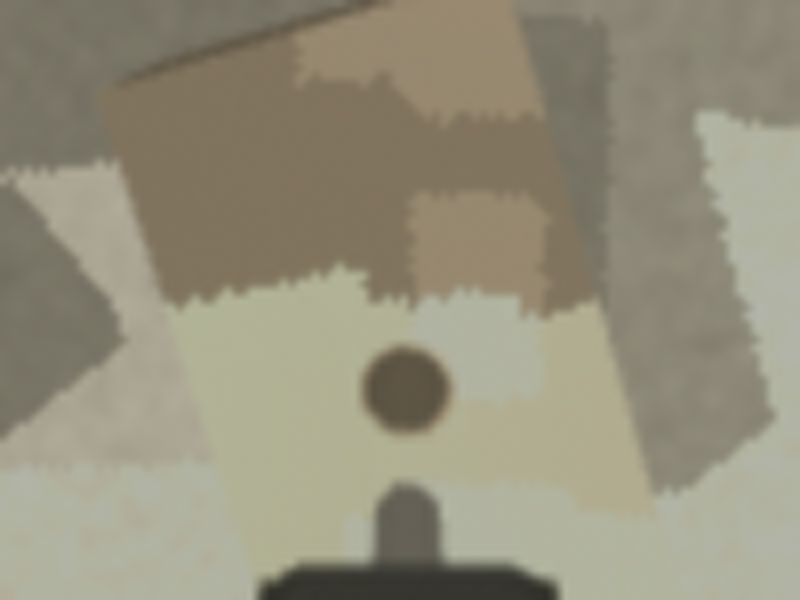

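```bash
python3 - <<'E'
from h import *
i5=dict(np.load('w5.npz'))
e5=np.array([.5052,.0387,.3239]); e4=np.array([.528,-.3241,.3226])
C4=-i5['R'].T@i5['t']+(e4-e5); i4=dict(i5,t=-i5['R']@C4)
f=lambda p,x0,y0:((p[0]+.5)/8-.5+x0,(p[1]+.5)/8-.5+y0)
port=atz('wrist',f((388,300),260,130),.155,i5); tip=atz('wrist',f((488,516),260,130),.1987,i5)
hole=atz('wrist',f((406,390),270,130),.114,i4); tip4=atz('wrist',f((407,516),270,130),.1974,i4)
print('port',port,'tip',tip,'tip-tcp',(tip-e5)*1000)
print('hole',hole,'tip4',tip4,'tip-tcp',(tip4-e4)*1000,'hole-tcp',(hole-e4)*1000)
for p,z in [((284,122),.173),((256,71),.173)]: print('plug',atz('wrist',p,z,i5))
T=np.array([[.61,.792],[.792,-.61]])
print('tool: port-tip',T@(port-tip)[:2]*1000,'tip-tcp',T@(tip-e5)[:2]*1000,'hole-tcp4',T@(hole-e4)[:2]*1000, 'port-tcp',T@(port-e5)[:2]*1000)
# side check
s=cv2.imread('pics/s5.png')
print('side proj tip',proj('side',[tip, e5-[0,0,.1252], [.5045,.0575,.155]])) 
E
```

```text
port [0.50515591 0.06265573 0.155     ] tip [0.50349357 0.03790075 0.1987    ] tip-tcp [  -1.70643134   -0.79924845 -125.2       ]
hole [ 0.52672088 -0.32375838  0.114     ] tip4 [ 0.52619622 -0.32482425  0.1974    ] tip-tcp [  -1.80377802   -0.72425064 -125.2       ] hole-tcp [  -1.27912232    0.34162082 -208.6       ]
plug [0.51622919 0.11496423 0.173     ]
plug [0.52511248 0.16897975 0.173     ]
tool: port-tip [ 20.61996984 -13.78395986] tip-tcp [-1.67392789 -0.86395207] hole-tcp4 [-0.50970093 -1.22145357] port-tcp [ 18.94604195 -14.64791193]
side proj tip [[311.27472864 186.55644007]
 [311.44747917 186.31257576]
 [307.80022373 195.77016742]]
```

The wrist view gives port minus tip = (20.6, −13.8) mm in tool axes. The top camera differs by about 4 mm, so I'll trust the relative measurement and re-check close above the lid.

```bash
python3 -m jog '[[0.1,6,-4,0,0],[0.1,13,-9,0,0],[0.1,19,-12.8,0,0],[0.1,20.5,-13.8,8,0],[0.1,20.5,-13.8,18,0],[0.1,20.5,-13.8,26,0],[0.1,20.5,-13.8,28,0],[0.1,20.5,-13.8,28,0],[0.1,20.5,-13.8,28,0]]'; python3 - <<'E'
from h import *
state()
i=optics.camera_info('wrist'); im=optics.camera('wrist'); cv2.imwrite('pics/w6.png',im[:,:,::-1]); np.savez('w6.npz',**i)
crop(im,270,140,370,215,8,'w6c.png')
im=optics.camera('side'); cv2.imwrite('pics/s6f.png',im[:,:,::-1]); crop(im,270,140,350,210,8,'s6.png')
E
```

```text
t: 8.02
eef_pos: [0.5068, 0.0637, 0.2962]
eef_rot: [-0.0, 0.897, 0.441, -0.0]
ft_force: [-0.2, 0.6, -1.1]
width: 0.0217
8.0167 [0.5068 0.0637 0.2962] [-0.17  0.56 -1.12] 0.0217
```

View pics/w6c.png

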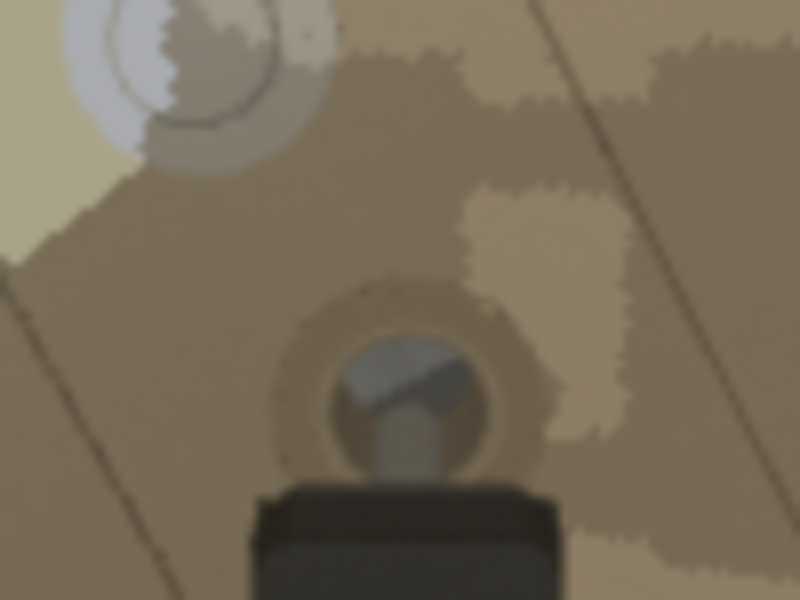

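View pics/s6.png

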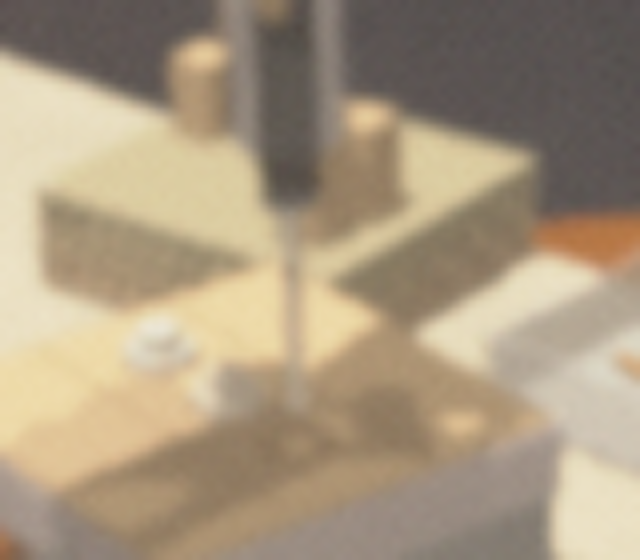

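```bash
python3 - <<'E'
from h import *
i=dict(np.load('w6.npz')); e=np.array([.5068,.0637,.2962])
f=lambda p:((p[0]+.5)/8-.5+270,(p[1]+.5)/8-.5+140)
g=lambda p:((p[0]+.5)/8-.5+270,(p[1]+.5)/8-.5+140)
T=np.array([[.61,.792],[.792,-.61]])
port=atz('wrist',f((409,411)),.155,i)
for zt in (.169,.171,.173):
    far=atz('wrist',f((408,403)),zt,i)   # far edge of tip disc (tool +x side)
    tip=far-np.r_[T[0],0]*.004
    print(zt,'tip',tip,'port',port,'port-tip tool',T@(port-tip)[:2]*1000,'tip-tcp',T@(tip-e)[:2]*1000)
# check port edges: bore
print([T@(atz('wrist',f(p),.155,i)-port)[:2]*1000 for p in [(330,411),(488,411),(409,332)]])
# side: port pixel candidates & tip
print('side proj',proj('side',[tip,port,port+[.01,0,0],port-[.01,0,0],port+[0,.01,0]]), [f((295,410))])
E
```

```text
0.169 tip [0.50498065 0.062712   0.169     ] port [0.50506726 0.0626227  0.155     ] port-tip tool [-0.01789774  0.12307455] tip-tcp [-1.8922969  -0.83824742]
0.171 tip [0.50523947 0.06304673 0.171     ] port [0.50506726 0.0626227  0.155     ] port-tip tool [-0.44088178  0.12227684] tip-tcp [-1.46931286 -0.83744971]
0.173 tip [0.50549828 0.06338146 0.173     ] port [0.50506726 0.0626227  0.155     ] port-tip tool [-0.86386582  0.12147913] tip-tcp [-1.04632882 -0.836652  ]
[array([ 2.71539270e-03, -1.01918375e+01]), array([-2.79461636e-03,  1.01914181e+01]), array([1.03425683e+01, 2.46958995e-03])]
side proj [[306.62687563 190.65860051]
 [306.86954934 195.2567491 ]
 [308.82671448 194.22762534]
 [304.89565908 196.29476659]
 [304.84772621 194.37496651]] [(306.4375, 190.8125)]
```

The stem axis is within about 0.5 mm of the port centre in the wrist view, and the side camera agrees: tip predicted at (306.6,190.7), seen at (306.4,190.8). Descending straight.

```bash
python3 -m jog '[[0.1,0,0,5,0],[0.1,0,0,13,0],[0.1,0,0,21,0],[0.1,0,0,29,0],[0.1,0,0,37,0],[0.1,0,0,43,0],[0.1,0,0,46,0],[0.1,0,0,46,0],[0.1,0,0,46,0]]'; python3 - <<'E'
from h import *
state(); plan((.5068,.0637,.2102))
im=optics.camera('wrist'); crop(im,270,140,370,215,8,'w7c.png')
im=optics.camera('side'); crop(im,270,140,350,210,8,'s7.png')
E
```

```text
t: 8.87
eef_pos: [0.5068, 0.0639, 0.2503]
eef_rot: [0.0, 0.897, 0.442, 0.0]
ft_force: [-0.2, -0.3, -1.3]
width: 0.0223
8.8667 [0.5068 0.0639 0.2503] [-0.18 -0.35 -1.3 ] 0.0223
tool x [0.61  0.792 0.   ] y [ 0.792 -0.61   0.   ] z [ 1.e-04  0.e+00 -1.e+00]
shift mm [-0.2  0.1 40.1] twist None q6 0.71 t 8.8667
```

View pics/w7c.png

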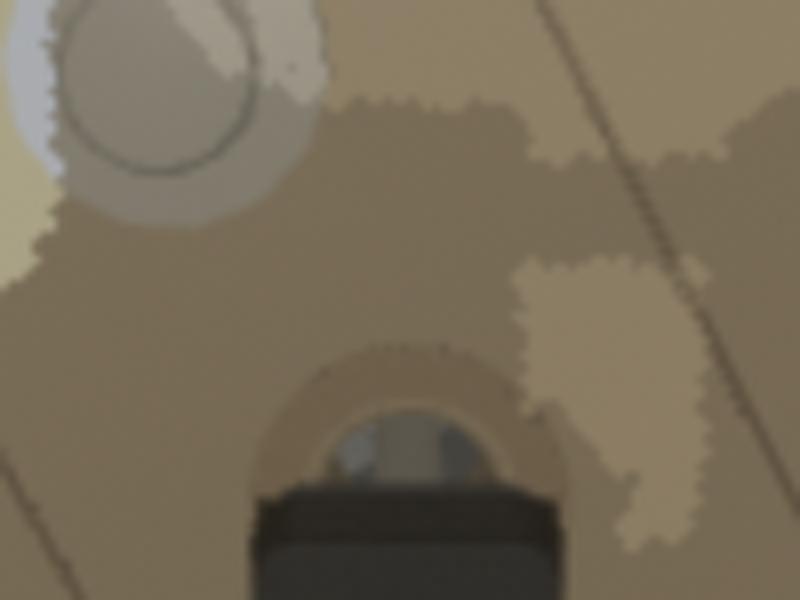

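View pics/s7.png

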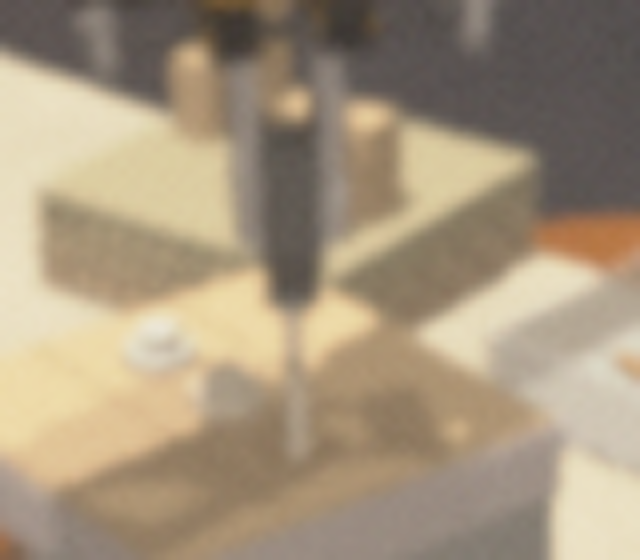

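The stem has entered the port centred, with equal gaps either side at crop columns 330–490 and the stem at 376–442. Going on.

```bash
python3 -m jog '[[0.1,-0.1,0.1,4,0],[0.1,-0.2,0.1,11,0],[0.1,-0.2,0.1,18,0],[0.1,-0.2,0.1,25,0],[0.1,-0.2,0.1,31,0],[0.1,-0.2,0.1,34,0],[0.1,-0.2,0.1,34,0],[0.1,-0.2,0.1,34,0]]'; python3 - <<'E'
from h import *
state(); plan((.5068,.0637,.2102))
im=optics.camera('wrist'); crop(im,270,140,370,215,8,'w8c.png')
im=optics.camera('side'); cv2.imwrite('pics/s8f.png',im[:,:,::-1]); crop(im,285,165,335,205,14,'s8.png')
print((proj('side',[(.505,.063,z) for z in (.155,.161,.165,.173,.2)])-[285,165])*14)
E
```

```text
t: 9.63
eef_pos: [0.5067, 0.0637, 0.2162]
eef_rot: [-0.0, 0.897, 0.442, -0.0]
ft_force: [0.3, -0.5, -1.1]
width: 0.0217
9.6333 [0.5067 0.0637 0.2162] [ 0.32 -0.49 -1.1 ] 0.0217
tool x [ 0.61   0.792 -0.   ] y [ 0.792 -0.61  -0.   ] z [-1.e-04  0.e+00 -1.e+00]
shift mm [0.1 0.  6. ] twist None q6 0.709 t 9.6333
[[304.91638828 423.22415479]
 [304.10922823 402.36694016]
 [303.5695235  388.41498267]
 [302.48626779 360.39745363]
 [298.79218806 264.71011295]]
```

View pics/w8c.png

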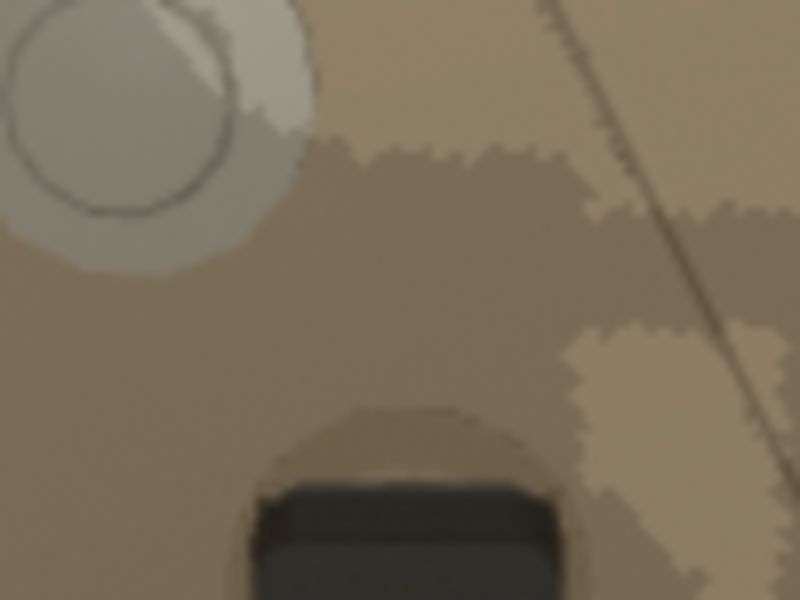

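View pics/s8.png

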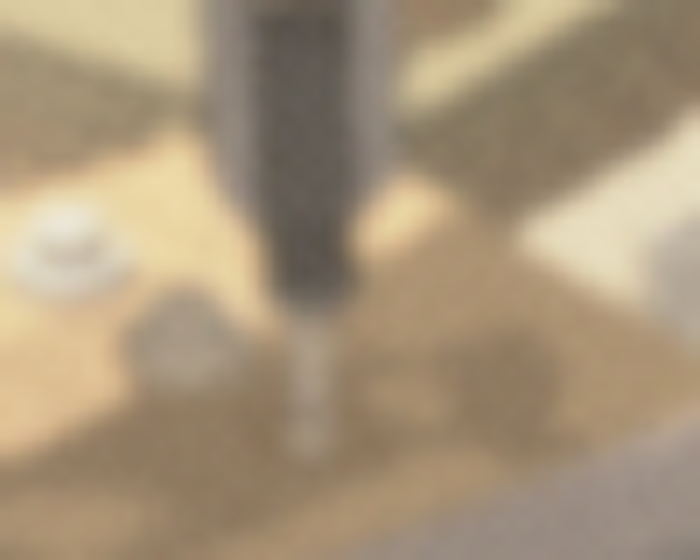

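```bash
python3 - <<'E'
from h import *
im=cv2.imread('pics/s8f.png').astype(int).sum(2)
for r in range(184,201): print(r,im[r,301:313])
print(proj('side',[(.505,.063,z) for z in (.155,.158,.161,.164,.182)]))
E
```

```text
184 [604 574 477 352 274 254 258 269 290 353 422 442]
185 [595 580 494 374 299 281 283 283 311 351 408 426]
186 [572 577 526 430 360 326 322 328 346 385 417 422]
187 [525 550 532 472 418 384 378 373 384 411 422 428]
188 [467 492 491 470 444 435 429 414 405 408 426 422]
189 [439 444 435 433 435 453 452 433 412 404 402 416]
190 [431 413 401 400 412 446 461 430 401 388 390 391]
191 [417 391 381 380 398 441 448 418 383 376 382 386]
192 [392 379 368 368 385 434 447 413 377 372 392 407]
193 [369 360 360 358 380 417 429 398 374 372 393 411]
194 [361 350 353 349 367 398 405 397 365 356 373 389]
195 [361 352 344 353 378 415 416 396 368 358 359 372]
196 [369 354 344 349 385 416 421 396 369 354 349 358]
197 [360 363 351 352 369 391 398 375 358 355 357 360]
198 [365 363 356 360 359 365 365 368 361 371 378 385]
199 [366 366 363 359 369 371 368 379 384 398 404 414]
200 [358 361 360 369 373 377 387 398 415 420 427 431]
[[306.77974202 195.23029677]
 [306.75094053 194.48615278]
 [306.72208773 193.74049573]
 [306.69318355 192.99332252]
 [306.51867535 188.47827193]]
```

The line shows as a dip at side row 194, which agrees with its predicted height of 0.161 (6 mm above the lid). Final 6 mm.

```bash
python3 -m jog '[[0.1,0,0,2,0],[0.1,0,0,4,0],[0.1,0,0,6,0],[0.1,0,0,6,0],[0.1,0,0,6,0],[0.1,0,0,6,0],[0.1,0,0,6,0],[0.1,0,0,6,0]]'; python3 - <<'E'
from h import *
for _ in range(4):
    im=optics.camera('side'); state()
cv2.imwrite('pics/s9f.png',im[:,:,::-1]); crop(im,285,165,335,205,14,'s9.png')
im=im.astype(int).sum(2)
for r in range(188,201): print(r,im[r,303:311])
w=optics.camera('wrist'); cv2.imwrite('pics/w9.png',w[:,:,::-1]); plan((.5068,.0637,.2102))
E
```

```text
t: 10.4
eef_pos: [0.5067, 0.0637, 0.2103]
eef_rot: [0.0, 0.897, 0.442, 0.0]
ft_force: [1.1, 0.1, -1.0]
width: 0.0214
10.45 [0.5067 0.0637 0.2103] [ 0.1   0.92 -0.94] 0.0215
10.5 [0.5067 0.0637 0.2102] [ 0.81  0.56 -1.48] 0.0222
10.55 [0.5067 0.0637 0.2102] [ 0.44  0.63 -1.01] 0.0217
10.6 [0.5067 0.0637 0.2102] [-0.48  0.05 -1.43] 0.0218
188 [431 368 345 353 366 360 364 389]
189 [413 383 382 406 418 400 393 400]
190 [395 383 397 437 444 415 397 381]
191 [380 371 392 442 449 418 382 376]
192 [366 372 396 440 452 415 373 370]
193 [360 356 382 433 446 414 369 369]
194 [350 352 371 413 425 404 374 362]
195 [348 346 357 382 400 385 362 355]
196 [343 346 358 372 375 362 361 346]
197 [360 357 356 363 367 360 353 355]
198 [363 358 363 362 360 364 360 371]
199 [364 364 369 364 373 375 388 398]
200 [364 369 369 376 386 400 406 420]
tool x [ 0.61   0.792 -0.   ] y [ 0.792 -0.61   0.   ] z [ 0. -0. -1.]
shift mm [0.1 0.  0. ] twist None q6 0.709 t 10.65
```

View pics/s9.png

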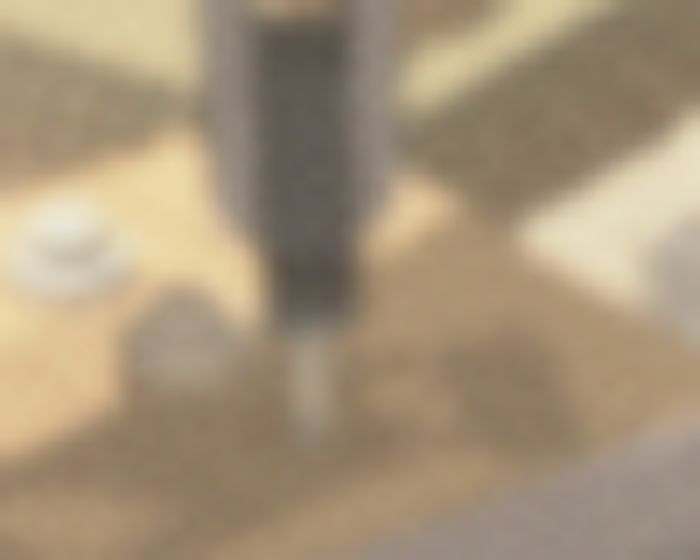

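View pics/w9.png

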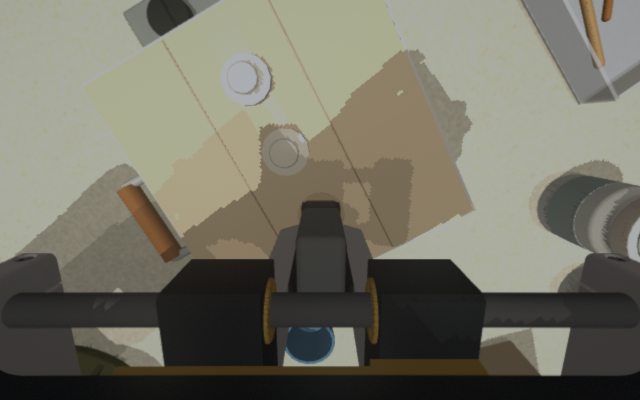

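```bash
python3 -c "
from workcell import env
print(env.hand_in())
from h import state; state()"
```

```text
the job is handed in; nothing more can be done
None
the job is handed in; nothing more can be done
```

I drew the pyrometer out of its holder by the grey handle and lowered it through port_1, the only open port. I handed it in at about 10.7 s of the 58 s, still gripped. No verdict was reported.

**Line level:** the last tool height was 0.2102 m, which puts the immersion line level with the lid top (0.155 m). The side view agreed: 6 mm above the end position the ring showed at the expected height. At the end the stem faded out at the port mouth, so the ring itself no longer showed clearly.

**Centring and upright:** just above the lid, the wrist view put the stem about 0.5 mm from the port's centre, with 6 mm of clearance all round. Partway down, the gaps on either side looked equal. At full depth the handle hid the stem in the wrist view, so I could not recheck it there.

**Contact:** wrist force readings during the descent stayed within about 2 N, with no sign of contact. Both bungs looked unmoved. I did not take a last top view of the other objects.

**Disagreement:** the top camera placed the port about 4 mm from where the wrist camera did. I used the wrist measurement of port relative to tip, which the side camera supported.

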